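# Change over the warming plates

## Task

The sample in the small amber jar is warmed through: switch off the warming plate it stands on, and switch on the plate that carries the shallow aluminium dish, pushing each rocker over until it snaps (green end down is on, red end down is off). Leave the empty plate's switch off and both samples standing on their plates.

Things in the scene. Friction and masses are not known exactly. Their poses are not given: they have to be found in the camera images.
- plate_jar: White warming plate unit under the amber jar, fixed, 200 x 130 mm (x, y). Origin: centre of underside; x from the control end (robot's side) to the plate end, y left, z up. Pale 110 mm square plate centred 38 mm along +x, top 64 mm up. Rocker across the control end, 70 mm along y, 36 mm wide, pivot at (-65, 0, 66) mm; +y half green, -y half red.
- rocker_jar (a joint): Rocker of the jar's unit. 0 rad: off, red end down; 0.44: on, green end down. Shallow V: each half rises 7 deg outwards; raised end 78 mm above the bench, lowered end 62 mm. A spring drives it from the middle (0.22) to the nearer end. Pressing the raised half 24 mm from the pivot takes about 3 N; past 5 to 6 mm it snaps over, 10 mm in all. Starts on, must end off.
- plate_dish: Unit under the aluminium dish: same kind as plate_jar, with the same sizes, axes and rocker.
- rocker_dish (a joint): Rocker of the unit under the aluminium dish. Same kind and values as rocker_jar. It starts off and must end on.
- rocker_spare (a joint): The rocker switch of the third unit, of the same kind, whose plate is empty. Same values as rocker_jar. It starts off and must stay off.
- jar_center (a point): Amber glass jar with a black cap, 54 mm diameter, 52 mm high, loose and upright on its unit's plate, so its top is 116 mm above the bench. This point is its centre, half-way up; z along its axis.
- dish_center (a point): Open shallow aluminium dish, 74 mm across at the rim, 18 mm high, loose on its unit's plate. This point is its centre, half-way up; z along its axis.
There are look-alikes about, which are no part of the job. Leave any purple or turquoise look-alike of the part that bears jar_center alone.

How it is judged:
By the outcome, as a careful person would: the job done as asked, in the order asked, and still so for the second after the job is handed in, with the robot touching nothing.
It also fails if it takes over 35 s, if anything falls off the work surface, if the arm or the gripper's body presses on something with over 40 N, if the wrist force passes 120 N, or if a joint passes its speed limit or range.

## Robot

A 6-joint arm with a two-finger parallel gripper is mounted at the origin on the work surface. World frame = base frame: x ahead of the robot, y to its left, z up, the work surface at z = 0. Lengths are in m, angles in rad, forces in N, time in s.
With the tool pointing down it reaches from about 0.375 to 0.9 m from the base axis. Payload 3.1 kg.
Tool frame: the origin (TCP) lies midway between the tips of the shut fingers; the grasp point (between the pads) lies grip_point_offset behind it (grip_point_offset is the distance from the TCP to the grasp point, in m); y points along the fingers, z is the direction in which the jaws open and shut, and the axes are right-handed (so a half turn about y gives the same grasp; the last joint's range is limited). The gripper opens to 87 mm and grips with 3 to 60 N. Pads are 19 mm wide; open, the fingers measure 117 mm over their backs; the gripper's body (75 mm by 190 mm) begins 51 mm behind the grasp point.
Start: joints at [1.075, 0.527, 1.433, -0, 1.181, -0.178], TCP at [0.195, 0.594, 0.223] pointing down, gripper open.
Joint ranges: [-3.08, 3.08], [-0.75, 2.2], [0.22, 2.44], [-1.43, 4.57], [0, 2.65], [-2.85, 2.85]. Speed limits (rad/s): [2.79, 2.79, 3.14, 3.14, 3.14, 3.14].

## Interface

Orientations are given as a unit quaternion [x, y, z, w].
In Python, from rig import * gives the robot as it stands.
- The arm moves only by the tool jog_arm, never from a script. Its argument "increments" is a list that holds one entry, the list of rows, each a list of 7 numbers: the turn, a rotation vector about the world's x, y, z in degrees, then the shift along the world's x, y, z in m, then the closure, from -1 (fully open) to 1 (shut), so that 0 is half open. In form: [[[rx, ry, rz, x, y, z, jaw], ...]]. A call has 1 to 8 rows; each row is the pose to reach, as a shift and turn from the pose measured when the call began; what a row does not reach only later rows make up. A row lasts 1/10 s, in which the tool goes at most 50 mm and 8.59 degrees, less where a joint would pass 70% of its speed; a pose out of reach is approached as far as the arm can. A call with a gripper value outside its range is refused whole. The fingers move at their own pace and stop on an object; "squeeze" is the grip in N (left out, the last holds). Time passes only in rows, so rows that repeat a pose let the fingers close. It gives the time, the measured TCP pose, the force and the opening at its end, in the units of the state.
- get_obs(): the state, without advancing time (a new reading comes with each control period).
- camera(name): name is "scene" or "top" or "wrist"; returns the picture (420x560x3 uint8, red, green, blue); there is no depth.
- camera_info(name): a dict with "K" (3x3 intrinsics, pixels), "R" (3x3) and "t" (3): a world point X has camera coordinates R X + t. Camera axes: x right, y down, z forward; pixel columns grow to the right and rows downward; lengths in m; the calibration is good to about 2 mm. A picture is of the moment at which its call begins: read the wrist's pose just before it. camera_info takes no time and is no camera call; for the wrist camera it gives the pose at the moment of the call.
- hand_in(): hands the job in, once; it reports no verdict.
The state is a dict: "time": time; "q": joint angles; "joint_velocities": joint speeds; "joint_torque": joint torques, N m; "position": TCP position; "tool_rot": TCP orientation; "ft_force": force on the tool from outside, world axes, zero at the start; "moment": the same for the moment, N m; "grip_width": finger opening in m.
Only numpy, scipy, OpenCV 4.12 (cv2) and the standard library are available. Lean on these libraries where they do the work, as an engineer would, in place of code of your own. Each camera call takes 0.05 s, during which the arm holds its last target.

## Working session

There is one attempt and no reset: what is moved stays moved. The work goes in short steps, Python scripts to look and compute and a tool call to move; the robot and the scene stay as the last step left them, time stands still between calls to the robot, and variables do not carry over. Pictures are saved under pics/ and viewed, and the job is handed in when it is done.

Besides the shell and the picture viewer there is one more tool, called as name(argument=value, ...) on one line, values as JSON. jog_arm: Moves the arm, as the interface text tells. Its arguments: {"type":"object","properties":{"increments":{"type":"array","items":{"type":"array","items":{"type":"array","items":{"type":"number"}}}},"squeeze":{"type":"number"}},"required":["increments"]}

```bash
mkdir -p pics; python3 - <<'E'
from rig import *
import cv2
o=get_obs();print(o)
for n in("scene","top"):
    im=camera(n);cv2.imwrite(f"pics/{n}0.png",im[:,:,::-1]);ci=camera_info(n);print(n,ci)
E
```

```text
{'time': 0.0, 'q': array([ 1.07451732e+00,  5.28461318e-01,  1.43387383e+00, -8.08052268e-06,
        1.18137182e+00, -1.78543167e-01]), 'joint_velocities': array([ 2.64978030e-03, -2.12377268e-03,  1.40825787e-04, -7.05685752e-05,
        5.56041658e-04, -2.00608470e-04]), 'joint_torque': array([-2.95127656e-04, -4.40045857e+01, -1.76592028e+01,  6.33445638e-02,
        5.82713750e-02, -1.56056835e-04]), 'position': array([0.19491621, 0.59308056, 0.22158365]), 'tool_rot': array([ 0.69890822, -0.11210847,  0.11161853, -0.69749573]), 'ft_force': array([-0.33490512,  0.53674039,  0.0631713 ]), 'moment': array([ 0.00433911, -0.02118585, -0.03944102]), 'grip_width': 0.08721193045932728}
scene {'K': array([[418.25298659,   0.        , 277.5608018 ],
       [  0.        , 418.25298659, 207.24065326],
       [  0.        ,   0.        ,   1.        ]]), 'R': array([[-0.4506679 ,  0.89268916, -0.00212063],
       [ 0.56467095,  0.28322868, -0.77519561],
       [-0.6914081 , -0.35055324, -0.63171771]]), 't': array([ 0.23940835, -0.27401319,  1.41278274])}
top {'K': array([[401.41682977,   0.        , 275.32565549],
       [  0.        , 401.41682977, 210.96137896],
       [  0.        ,   0.        ,   1.        ]]), 'R': array([[-0.02528015, -0.99934568,  0.02586752],
       [-0.99010235,  0.02145622, -0.13869739],
       [ 0.13805162, -0.02911779, -0.98999692]]), 't': array([0.04889945, 0.57505459, 0.96611054])}
```

View pics/scene0.png

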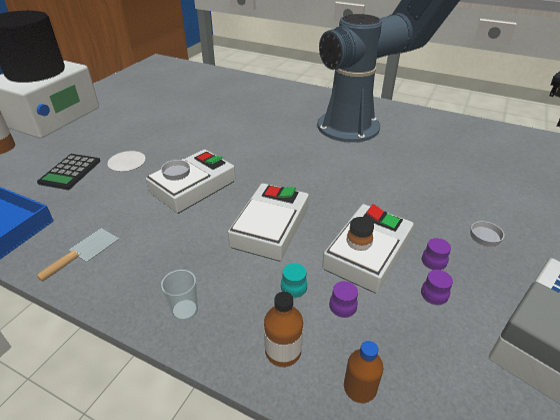

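View pics/top0.png

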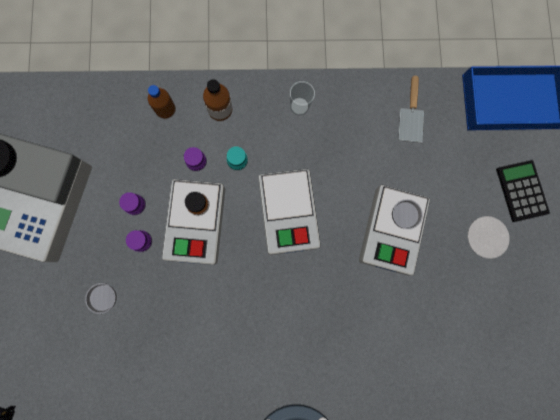

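The top view shows these candidates:
- **Jar unit:** amber jar with black cap at (196,203), rocker at (190,247).
- **Empty unit:** rocker at (293,237).
- **Dish unit:** dish at (406,214), rocker at (393,254).
- **Look-alikes:** a loose dish on the bench at (101,298), purple and turquoise jars at (195,159), (236,158), (131,203) and (139,240), and brown bottles at the far edge.

I choose the rocker at (190,247) for off and the one at (393,254) for on. Next I'll measure them and check a close crop.

```bash
cat >h.py <<'E'
import numpy as np,cv2
from rig import *
def ray(ci,u,v,z):
    K,R,t=ci["K"],ci["R"],ci["t"];d=R.T@np.linalg.solve(K,[u,v,1.]);c=-R.T@t
    return c+d*(z-c[2])/d[2]
def blobs(im,amin=60):
    h=cv2.cvtColor(im,cv2.COLOR_RGB2HSV);out=[]
    for nm,rs in(("green",[((50,120,60),(75,255,255))]),("red",[((0,190,110),(6,255,255)),((174,190,110),(180,255,255))])):
        m=sum(cv2.inRange(h,*r) for r in rs)
        n,l,s,c=cv2.connectedComponentsWithStats(m)
        for i in range(1,n):
            if s[i,4]>amin: out.append((nm,c[i].round(1),s[i,4],(l==i)))
    return out
E
python3 - <<'E'
from h import *
for n in("top","scene"):
    im=cv2.imread(f"pics/{n}0.png")[:,:,::-1].copy();ci=camera_info(n)
    for nm,c,a,m in blobs(im): print(n,nm,c,a,ray(ci,*c,0.07).round(4))
t=cv2.imread("pics/top0.png")
h=cv2.cvtColor(t,cv2.COLOR_BGR2HSV)
# unit bodies: white
m=cv2.inRange(t,(150,150,150),(255,255,255))
m[:165]=0
for c in cv2.findContours(m,0,2)[0]:
    if cv2.contourArea(c)>1000:
        print(cv2.minAreaRect(c),cv2.contourArea(c))
ci=camera_info("top")
s=cv2.imread("pics/scene0.png")
a=cv2.resize(t[170:280,150:330],None,fx=4,fy=4,interpolation=2)
b=cv2.resize(t[170:280,340:440],None,fx=4,fy=4,interpolation=2)
cv2.imwrite("pics/c1.png",cv2.resize(np.hstack([t[170:280,155:230],t[170:280,355:435]]),None,fx=5,fy=5,interpolation=2))
cv2.imwrite("pics/c2.png",cv2.resize(s[140:290,140:420],None,fx=2.8,fy=2.8,interpolation=2))
E
```

```text
top green [518.5 171.7] 326 [ 0.6578 -0.5747  0.07  ]
top green [284.7 237.1] 205 [0.5078 0.0153 0.07  ]
top green [180.6 246.5] 203 [0.4912 0.2643 0.07  ]
top green [385.1 252.4] 194 [ 0.4652 -0.2258  0.07  ]
top red [300.5 235.3] 178 [ 0.5112 -0.0229  0.07  ]
top red [196.1 247.8] 173 [0.4872 0.2275 0.07  ]
top red [399.7 256.5] 173 [ 0.4545 -0.2606  0.07  ]
scene green [213.1 159.2] 81 [ 0.4662 -0.227   0.07  ]
scene green [ 56.9 178.2] 160 [ 0.7177 -0.5313  0.07  ]
scene green [286.9 192. ] 120 [0.5089 0.0142 0.07  ]
scene green [389.9 220.5] 157 [0.5009 0.2645 0.07  ]
scene red [272.1 190.6] 90 [ 0.52   -0.0204  0.07  ]
scene red [375.  211.6] 130 [0.4856 0.226  0.07  ]
((189.96923828125, 241.2461700439453), (51.350379943847656, 40.43532180786133), 7.125016689300537) 1530.0
((488.0000305175781, 237.0), (41.01219177246094, 38.18376159667969), 45.0) 1235.0
((23.839614868164062, 224.81130981445312), (65.5209732055664, 58.24087142944336), 15.945395469665527) 2922.0
((401.02947998046875, 213.88235473632812), (44.626548767089844, 43.41387939453125), 14.03624439239502) 1048.0
((396.224609375, 229.6704864501953), (51.13302993774414, 78.50323486328125), 13.240518569946289) 1531.5
((193.58607482910156, 205.0532684326172), (44.81519317626953, 43.63822937011719), 5.19442892074585) 1846.5
((288.7231140136719, 211.2846221923828), (77.39766693115234, 50.978275299072266), 82.87498474121094) 1520.5
((286.9769592285156, 194.81539916992188), (43.0400505065918, 44.15636444091797), 82.87498474121094) 1802.5
```

View pics/c1.png

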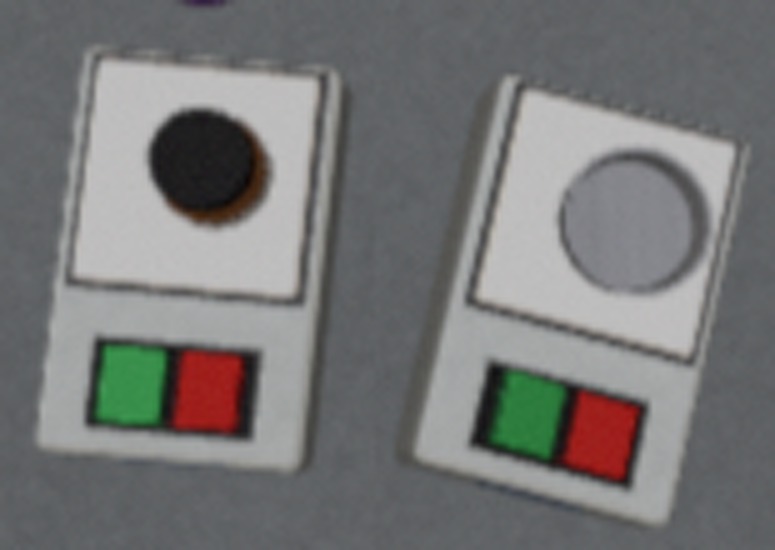

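View pics/c2.png

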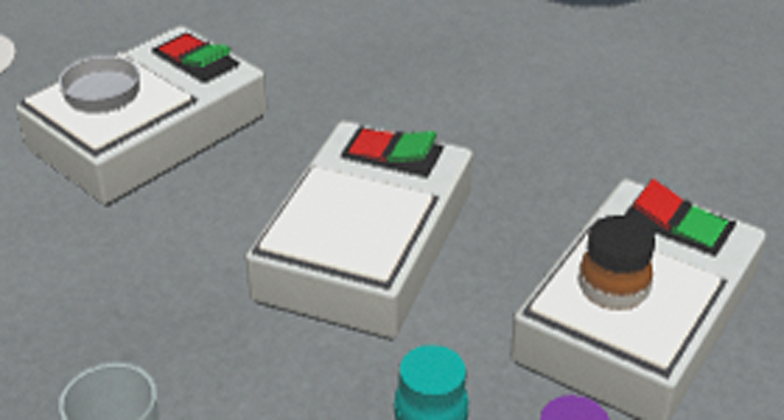

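Crops confirm the choice. The jar unit has its green end down and red end raised (on). The dish unit and the empty unit have their red end down and green end raised (off).

```bash
python3 - <<'E'
from h import *
from scipy.spatial.transform import Rotation as Ro
im=cv2.imread("pics/top0.png")[:,:,::-1].copy();ci=camera_info("top")
B=[b[1] for b in blobs(im)]
def near(u,v): return min(B,key=lambda c:np.hypot(c[0]-u,c[1]-v))
def go(nm,g,r,zg,zr,t0):
    G=ray(ci,*near(*g),zg);Rr=ray(ci,*near(*r),zr);d=(Rr-G)[:2];L=np.hypot(*d);d/=L;m=(G+Rr)[:2]/2
    print(nm,"G",G.round(4),"R",Rr.round(4),"sep",L.round(4),"mid",m.round(4),"ang -y",np.degrees(np.arctan2(d[0],-d[1])).round(2))
    print(" push22",(m+t0*d*.022).round(4))
go("jar",(180,246),(196,248),.064,.072,1)
go("dish",(385,252),(400,256),.072,.064,-1)
go("spare",(285,237),(300,235),.072,.064,-1)
for nm,mm in(("jarplate",(193.59,205.05)),("dishplate",(401.03,213.88)),("spareplate",(286.98,194.8))): print(nm,ray(ci,*mm,.064).round(4))
o=get_obs();R=Ro.from_quat(o["tool_rot"]).as_matrix();print(R.round(3),o["position"])
import rig
print([k for k in dir(rig) if 'grip' in k.lower()], getattr(rig,"grip_point_offset",None))
E
```

```text
jar G [0.4915 0.2655 0.064 ] R [0.4871 0.2272 0.072 ] sep 0.0386 mid [0.4893 0.2463] ang -y -6.57
 push22 [0.4868 0.2245]
dish G [ 0.4652 -0.2252  0.072 ] R [ 0.4546 -0.2626  0.064 ] sep 0.0389 mid [ 0.4599 -0.2439] ang -y -15.7
 push22 [ 0.4659 -0.2227]
spare G [0.5076 0.0154 0.072 ] R [ 0.5117 -0.0235  0.064 ] sep 0.0391 mid [ 0.5097 -0.004 ] ang -y 5.95
 push22 [0.5074 0.0178]
jarplate [0.5915 0.2348 0.064 ]
dishplate [ 0.5587 -0.2731  0.064 ]
spareplate [0.6121 0.0064 0.064 ]
[[ 0.95  -0.001  0.312]
 [-0.312 -0.002  0.95 ]
 [-0.    -1.    -0.002]] [0.19491889 0.59313673 0.22167814]
['grip_point_offset'] 0.0187
```

jog_arm(increments=[[[0,0,2,0.03,-0.038,0,1],[0,0,4,0.06,-0.076,0,1],[0,0,6,0.09,-0.114,0,1],[0,0,8,0.12,-0.152,0,1],[0,0,10,0.15,-0.19,0,1],[0,0,11.7,0.18,-0.228,0,1],[0,0,11.7,0.21,-0.266,0,1],[0,0,11.7,0.24,-0.304,0,1]]], squeeze=10)

```text
time: 0.9
position: [0.4356, 0.2874, 0.2215]
tool_rot: [0.707, -0.04, 0.04, -0.705]
ft_force: [-0.2, 0.7, -0.6]
grip_width: 0.0309
```

jog_arm(increments=[[[0,0,0,0.025,-0.032,0,1],[0,0,0,0.051,-0.063,-0.01,1],[0,0,0,0.051,-0.063,-0.04,1],[0,0,0,0.051,-0.063,-0.08,1],[0,0,0,0.051,-0.063,-0.11,1],[0,0,0,0.051,-0.063,-0.11,1],[0,0,0,0.051,-0.063,-0.11,1]]])

```text
time: 1.6
position: [0.4865, 0.2243, 0.1113]
tool_rot: [0.707, -0.041, 0.039, -0.705]
ft_force: [0.1, -0.1, 0.6]
grip_width: 0.0007
```

```bash
python3 - <<'E'
from h import *
o=get_obs();print(o["position"],o["tool_rot"],o["ft_force"],o["grip_width"])
ci=camera_info("wrist");w=camera("wrist");t=camera("top");s=camera("scene")
for b in blobs(w,200): print(b[0],b[1],b[2],ray(ci,*b[1],.068).round(4))
K=ci["K"];p=K@(ci["R"]@o["position"]+ci["t"]);print("tcp px",p[:2]/p[2])
cv2.imwrite("pics/w1.png",w[:,:,::-1])
a=cv2.resize(t[150:300,130:270],(560,600),interpolation=2)
cv2.imwrite("pics/t1.png",a[:,:,::-1])
E
```

```text
[0.48648674 0.22433959 0.11130226] [ 0.70681616 -0.04088799  0.03932736 -0.70511875] [ 0.1309813  -0.13589347  0.60964416] 0.0007167297732486619
tcp px [284.31815129 254.46830178]
```

View pics/w1.png

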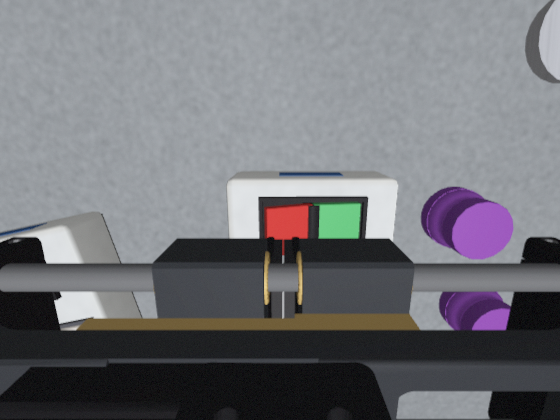

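The wrist view shows the red half at (288,222) with the TCP ray at (284,254). The finger blocks hide the tips, so I'll check from the side in the scene camera.

```bash
python3 - <<'E'
from h import *
s=camera("scene")
ci=camera_info("scene");p=ci["K"]@(ci["R"]@get_obs()["position"]+ci["t"]);print((p[:2]/p[2]-[300,110])*4)
cv2.imwrite("pics/s1.png",cv2.resize(s[110:260,300:480],None,fx=4,fy=4,interpolation=2)[:,:,::-1])
E
```

```text
[308.15900689 348.07053092]
```

View pics/s1.png

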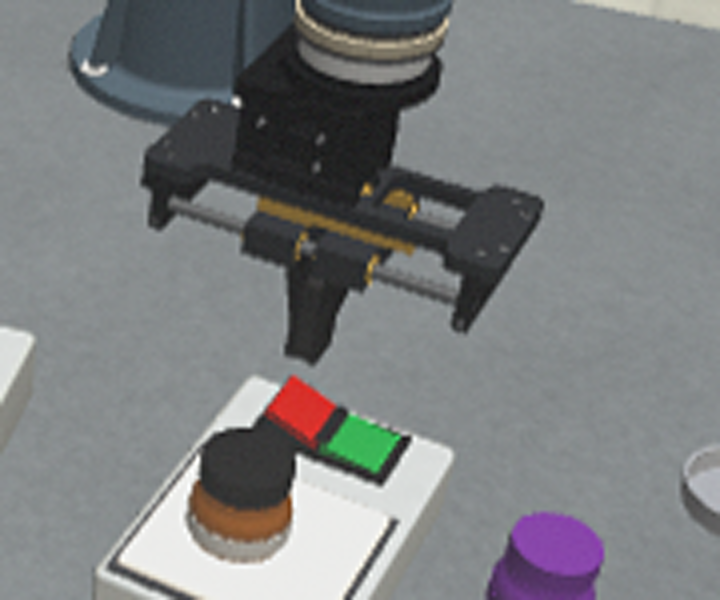

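View pics/t1.png

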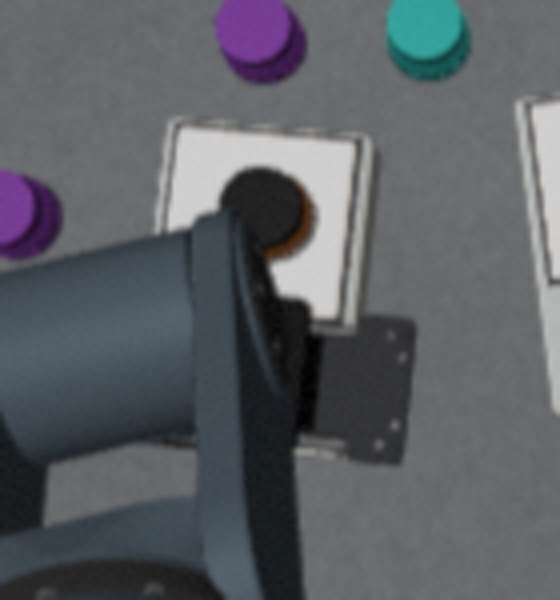

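The tapered tip hangs above the raised red half, and the body clears the jar. I'll press down in small steps.

jog_arm(increments=[[[0,0,0,0,0,-0.015,1],[0,0,0,0,0,-0.03,1],[0,0,0,0,0,-0.034,1],[0,0,0,0,0,-0.038,1],[0,0,0,0,0,-0.041,1],[0,0,0,0,0,-0.044,1],[0,0,0,0,0,-0.045,1],[0,0,0,0,0,-0.045,1]]])

```text
time: 2.6
position: [0.4879, 0.225, 0.0681]
tool_rot: [0.706, -0.039, 0.041, -0.706]
ft_force: [0.3, 0.1, -0.9]
grip_width: 0.0005
```

```bash
python3 - <<'E'
from h import *
s=camera("scene")
cv2.imwrite("pics/s2.png",cv2.resize(s[110:260,300:480],None,fx=4,fy=4,interpolation=2)[:,:,::-1])
E
```

```text
(no output)
```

View pics/s2.png

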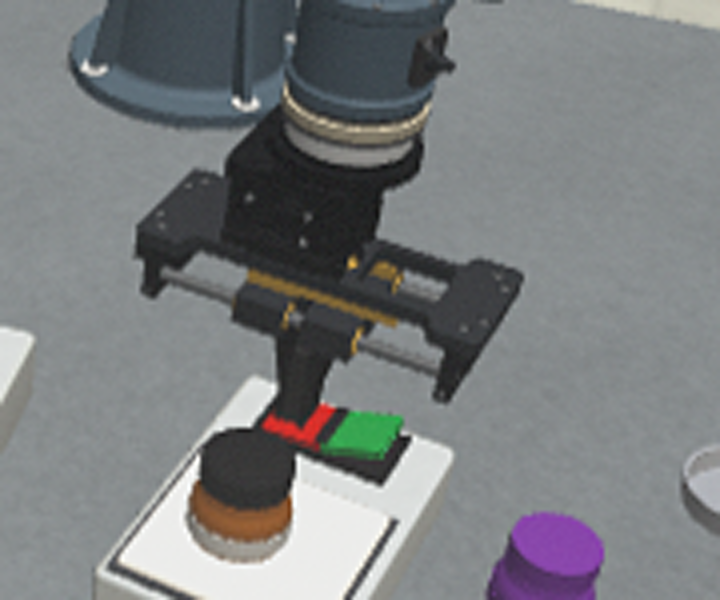

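Snapped: the green end now stands up and the force is near zero. I'll lift and travel to the dish unit.

jog_arm(increments=[[[0,0,0,0,0,0.04,1],[0,0,0,0,0,0.09,1],[0,0,0,0,-0.04,0.1,1],[0,0,-2,0,-0.085,0.1,1],[0,0,-4,0,-0.13,0.1,1],[0,0,-6,-0.01,-0.175,0.1,1],[0,0,-8,-0.01,-0.22,0.1,1],[0,0,-9.5,-0.02,-0.265,0.1,1]]])

```text
time: 3.45
position: [0.4689, -0.0421, 0.1685]
tool_rot: [0.701, -0.097, 0.101, -0.7]
ft_force: [0.7, 0.6, 0.1]
grip_width: 0.0007
```

jog_arm(increments=[[[0,0,0,0,-0.045,0,1],[0,0,0,0,-0.09,0,1],[0,0,0,0,-0.135,0,1],[0,0,0,-0.003,-0.181,0,1],[0,0,0,-0.003,-0.181,0,1],[0,0,0,-0.003,-0.181,-0.03,1],[0,0,0,-0.003,-0.181,-0.06,1],[0,0,0,-0.003,-0.181,-0.06,1]]])

```text
time: 4.25
position: [0.4633, -0.2206, 0.1056]
tool_rot: [-0.699, 0.1, -0.098, 0.701]
ft_force: [-1.1, 0.4, 0.5]
grip_width: 0.0003
```

```bash
python3 - <<'E'
from h import *
o=get_obs();print(o["position"],o["tool_rot"],o["ft_force"])
s=camera("scene");w=camera("wrist")
a=cv2.resize(s[80:230,120:260],(500,536),interpolation=2)
cv2.imwrite("pics/s3.png",a[:,:,::-1])
E
```

```text
[ 0.46328038 -0.22059956  0.10559318] [-0.69902472  0.09950338 -0.09802031  0.70132413] [-1.11876386  0.40115027  0.53191609]
```

View pics/s3.png

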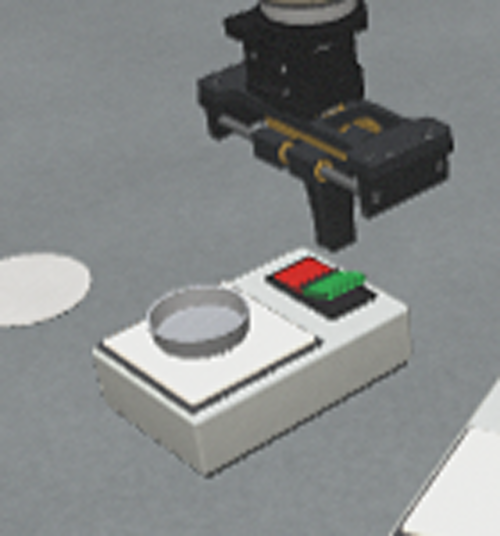

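The tip hangs above the raised green half. I'll press with a shift of (+2.5, -2) mm and go down to about 0.067.

jog_arm(increments=[[[0,0,0,0.0025,-0.002,-0.012,1],[0,0,0,0.0025,-0.002,-0.025,1],[0,0,0,0.0025,-0.002,-0.029,1],[0,0,0,0.0025,-0.002,-0.032,1],[0,0,0,0.0025,-0.002,-0.035,1],[0,0,0,0.0025,-0.002,-0.038,1],[0,0,0,0.0025,-0.002,-0.039,1],[0,0,0,0.0025,-0.002,-0.039,1]]])

```text
time: 5.15
position: [0.468, -0.2243, 0.0693]
tool_rot: [0.7, -0.097, 0.1, -0.7]
ft_force: [0.3, -0.1, -0.4]
grip_width: 0.0004
```

```bash
python3 - <<'E'
from h import *
s=camera("scene")
a=cv2.resize(s[80:230,120:260],(500,536),interpolation=2)
cv2.imwrite("pics/s4.png",a[:,:,::-1])
E
```

```text
(no output)
```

View pics/s4.png

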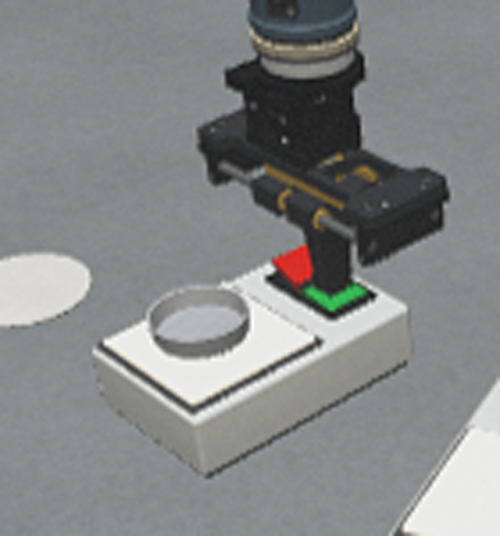

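Snapped: the green end is down and the red end is up. I'll lift straight up and check.

jog_arm(increments=[[[0,0,0,0,0,0.03,1],[0,0,0,0,0,0.07,1],[0,0,0,0,0,0.11,1],[0,0,0,0,0,0.15,1],[0,0,0,-0.03,0,0.17,1],[0,0,0,-0.05,0,0.18,1],[0,0,0,-0.05,0,0.18,1],[0,0,0,-0.05,0,0.18,1]]])

```text
time: 6.0
position: [0.4182, -0.2246, 0.2496]
tool_rot: [0.701, -0.097, 0.101, -0.7]
ft_force: [0.0, -0.1, 0.0]
grip_width: 0.0008
```

```bash
python3 - <<'E'
from h import *
s=camera("scene")
cv2.imwrite("pics/s5.png",cv2.resize(s[140:290,140:420],None,fx=2.8,fy=2.8,interpolation=2)[:,:,::-1])
print(get_obs()["ft_force"])
E
```

```text
[-0.40847217  1.18266957 -1.00045279]
```

View pics/s5.png

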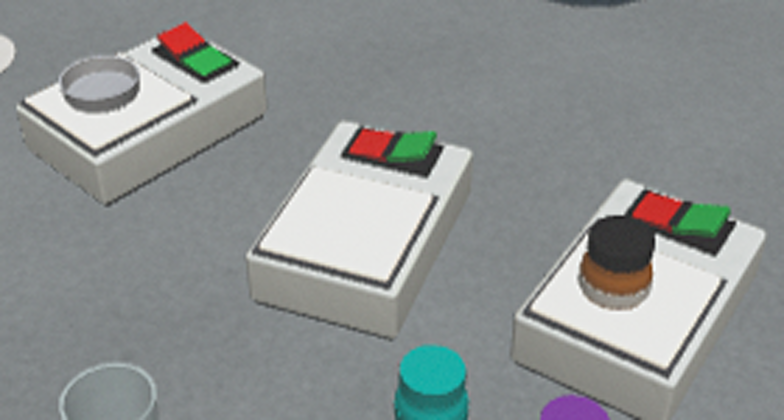

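The jar unit is off, the dish unit is on and the empty unit is still off. Both samples are standing where they were, so I'm handing in.

```bash
python3 -c "
from rig import *
print(hand_in())"
```

```text
the job is handed in; nothing more can be done
None
```

I switched the amber jar's plate off first, then switched the aluminium dish's plate on. Each took one press with the shut fingers, and the rocker snapped over both times. I handed the job in just after 6 s on the robot's clock, with the arm lifted clear.

The last scene picture shows the jar unit with its red end down (off), the dish unit with its green end down (on), and the empty unit's switch still off. The jar and dish are where they started, and the wrist force was about 1 N or less at each reading, including just after each snap. No checks failed or disagreed.

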